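Find the rocking corner of a warped bread board and wedge it firm

TASK

The square bread board on the counter has warped and rocks. Press lightly with closed fingers on top of its corners until you find the corner that sinks, then take the small wedge that lies on the board and slide it, thin end first, under that corner's foot until it is snug without raising the board, and let go. Press firmly but gently on that corner once more, just above the wedge, to prove that the board now stays level on it; do not shove the board away or disturb the other things on the counter.

Things in the scene. Friction and masses are not known exactly. Their poses are not given: they have to be found in the camera images.
- bread_board: square bread board of glued light and brown staves on four dark feet: 140 x 140 mm, top face level, 28 mm above the counter; about 0.6 kg. Origin: middle of the underside at counter height; x, y along its sides, z up. Feet: one at each corner, 24 x 24 mm, flush with both sides, 10 mm high. Three stand on the counter; one hangs 3.5 to 5.5 mm clear of it: which and how far must be felt.
- corner_1 (a point): point on the board's top face, 10 mm in from both sides, above one foot (board frame +60, +60 mm, 28 mm up). A press of 2 to 4 N over the hanging foot tips the board by 0.04 to 0.07 rad until that foot lands; let go, it tips back level. Over a standing foot nothing moves. A firm but gentle press for the proof is 6 to 15 N, held a moment.
- corner_2 (a point): point on the board's top face, 10 mm in from both sides, above one foot (board frame +60, -60 mm, 28 mm up). The hanging foot is never on the far side: it lies to the left, right or near side of the board's middle.
- corner_3 (a point): point on the board's top face, 10 mm in from both sides, above one foot (board frame -60, -60 mm, 28 mm up)
- corner_4 (a point): point on the board's top face, 10 mm in from both sides, above one foot (board frame -60, +60 mm, 28 mm up)
- wedge: loose dark rubber wobble wedge, 48 mm long (x), 26 mm wide (y), 30 g; at the start it lies flat on top of the board. Origin: middle of the underside; +x points to the thin end. From the thin end (2 mm thick, x = +24 mm) a flat ramp rises to 8 mm at x = -6 mm; then a level tail 8 mm high to x = -24 mm, to be gripped across its width from above, fingertips just over the surface.
- wedge_tip (a point): middle of the wedge's thin end, on the underside; x points out of the thin end, z up. Snug: a push along the wedge meets about 2 to 3 N; a harder push begins to shove the board. Friction about 0.6 everywhere: a snug wedge does not slip out when the board is pressed.
- label_roll: bystander: white roll of labels, 69 mm across, 30 mm high, standing at the left by the upright glass guard (0.63 m tall, at y = 0.13, along x; an arm's wrist that reaches too far left strikes it); origin at the middle of its underside
- stamp: bystander: wooden hand stamp, 34 x 46 x 67 mm, standing to the left of the board; origin at the middle of its underside

How it is judged (in metres and radians):
On the way, in this order (a step that is already met when the one before it is completed fails the run):
1. the board is rocked: pressed by the fingers until it tips by more than 0.025 rad onto its hanging foot (contact force between the fingers and bread_board above 1 N and angle between bread_board's own z axis and vertical above 0.025 rad and height (world z) of the grasp point above 0.035 m), for 0.1 s.
2. the wedge lies on the counter and touches the foot from below with the board level within 0.015 rad, and the fingers have let go of it (height (world z) of wedge below 0.004 m and contact force between wedge and bread_board above 0.2 N and angle between bread_board's own z axis and vertical below 0.015 rad and contact force between the fingers and wedge below 0.05 N and contact force between the fingers and bread_board below 0.05 N), for 0.3 s.
3. the fingers press the board from above with more than 5 N, within 60 mm of the wedge's thin end; the wedge bears more than 2.5 N and the board stays level within 0.015 rad (contact force between the fingers and bread_board above 5 N and contact force between wedge and bread_board above 2.5 N and angle between bread_board's own z axis and vertical below 0.015 rad and horizontal distance between the grasp point and wedge_tip below 0.06 m and height (world z) of the grasp point above 0.035 m), for 0.2 s.
At the end, for the whole second after the job is handed in: The board stands level within 0.015 rad, at rest, less than 20 mm from where it stood; the wedge lies on the counter under its hanging foot, touching it (more than 0.1 N), at rest and let go (angle between bread_board's own z axis and vertical below 0.015 rad and contact force between wedge and bread_board above 0.1 N and height (world z) of wedge below 0.004 m and distance of bread_board from where it was at the start of the episode below 0.02 m and linear speed of each of bread_board, wedge below 0.01 m/s).
It fails at once if the fingers press or push the board with more than 35 N (contact force between the fingers and bread_board above 35 N).
It fails at once if the wedge is rammed against the board with more than 35 N (contact force between wedge and bread_board above 35 N).
It fails at once if the board is shoved more than 25 mm (distance of bread_board from where it was at the start of the episode above 0.025 m).
It fails at once if the board is tipped by more than 0.15 rad (angle between bread_board's own z axis and vertical above 0.15 rad).
It fails at once if the roll of labels or the stamp is shifted by more than 30 mm (distance of any of label_roll, stamp from where it was at the start of the episode above 0.03 m).
It also fails if it takes over 72 s, if anything falls off the work surface, if the arm or the gripper's body presses on something with over 40 N, if the wrist force passes 120 N, or if a joint passes its speed limit or range.

ROBOT

A 6-joint arm with a two-finger parallel gripper is mounted at the origin on a cart in front of the work surface, level with it; the furniture and walls round the work are solid. World frame = base frame: x ahead of the robot, y to its left, z up, the work surface at z = 0. Lengths are in m, angles in degrees, forces in N, time in s.
With the tool pointing down it reaches from about 0.375 to 0.9 m from the base axis. Payload 3.1 kg.
Tool frame: the origin (TCP) lies at the very end of the fingers, on their centre line; the grasp point (between the pads) lies 19 mm behind it; z points along the fingers, y is the line along which they close (so a half turn about z gives the same grasp; the last joint's range is limited). The gripper opens to 87 mm and grips with 3 to 60 N. Pads are 19 mm wide; open, the fingers measure 117 mm over their backs; the gripper's body (75 mm by 190 mm) begins 51 mm behind the grasp point.
Start: joints at [-81.274, 30.224, 82.088, -0, 67.689, -10.227], TCP at [0.203, -0.591, 0.19] pointing down, gripper open.
Joint ranges: [-176.69, 176.69], [-43.24, 126.21], [12.49, 139.97], [-82, 262], [0, 151.66], [-163.58, 163.58]. Speed limits (degrees/s): [159.86, 159.86, 180, 180, 180, 180].

INTERFACE

Orientations are given as a 3x3 rotation matrix whose columns are the frame's x, y, z axes.
In Python, from rig import bot gives the robot as it stands.
- The arm moves only by the tool move_arm, never from a script. Its argument "increments" is a list of rows, each an object with "xyz": the shift along the tool's x, y, z in mm, a list of three; "roll": the turn about the tool's z in rad; "grip": the opening in per cent of the stroke, from 0 (shut) to 100 (fully open). A call has 1 to 5 rows; each row shifts and turns the commanded pose from where the row before left it, along the tool's axes as they then stand; what a row does not reach is not made up. A row lasts 1/12 s, in which the tool goes at most 41.7 mm and 7.16 degrees, less where a joint would pass 70% of its speed; a pose out of reach is approached as far as the arm can. A call is refused whole if a number of a shift passes 41.7 or a number of a turn 0.125, either way. A call with a gripper value outside its range is refused whole. The fingers move at their own pace and stop on an object; the grip force is fixed at half the most. Time passes only in rows, so rows that do not move let the fingers close. It gives the time, the measured TCP pose, the force, the opening and the grip force at its end, in the units of the state.
- bot.read_state(): the state, without advancing time (a new reading comes with each control period).
- bot.capture(name): name is "scene" or "top"; returns (picture, depth): 384x512x3 uint8, red, green, blue; 384x512 float32, m along the optical axis (not along the pixel's ray), 0 where there is no reading.
- bot.camera_model(name): a dict with "intrinsics" (3x3 intrinsics, pixels), "rvec" (rotation vector, rad) and "tvec" (3), from world to camera coordinates, as OpenCV has them. Camera axes: x right, y down, z forward; pixel columns grow to the right and rows downward; lengths in m; the calibration is good to about 2 mm. A picture is of the moment at which its call begins. camera_model takes no time and is no camera call.
- bot.hand_in(): hands the job in; it is judged then, once.
Trained networks look in the newest picture that a camera, given by its name, has taken for a name from the list of things; names that differ only in an ending like _2 or _b are one class to them, and where a whole thing is asked for, a point or a joint stands for the part that bears it (a point fixed in the world has none). Each returns a list of dicts, best first, with "conf" (0 to 1); they miss things now and then, are a little off and sometimes report something else, mostly with a low value. They report only what shows in the picture. A call takes as long as a camera call.
- bot.spot_in(label, camera): "at" ([x, y, z] in m, in the coordinates of the camera as it stood for that picture, good to about 4 mm: the middle of the surface that is visible of it).
- bot.trace(label, camera): "mask" (384x512 bool, what is visible of it).
The state is a dict: "time_s": time; "joint_positions": joint angles; "qvel": joint speeds; "tau": joint torques, N m; "position": TCP position; "tcp_rot": TCP orientation; "force": force on the tool from outside, world axes, zero at the start; "moment": the same for the moment, N m; "opening": opening from 0.0 (shut) to 1.0 (fully open); "grasp_force": force on a finger pad.
Only numpy, scipy, OpenCV 4.12 (cv2) and the standard library are available. Lean on these libraries where they do the work, as an engineer would, in place of code of your own. Each camera call takes 0.05 s, during which the arm holds its last target. There are 200 camera calls.

## Working session

There is one attempt and no reset: what is moved stays moved. The work goes in short steps, Python scripts to look and compute and a tool call to move; the robot and the scene stay as the last step left them, time stands still between calls to the robot, and variables do not carry over. Pictures are saved under pics/ and viewed, at most 10 in all, crops included, and the job is handed in when it is done.

Besides the shell and the picture viewer there is one more tool, called as a command line: name --argument value ..., lists and objects as JSON in quotes. move_arm: Moves the arm, as the interface text tells. Its arguments: {"type":"object","properties":{"increments":{"type":"array"}},"required":["increments"]}

```bash
mkdir -p pics
cat > h.py <<'E'
import numpy as np,cv2
from rig import bot
def cam(n):
    m=bot.camera_model(n);R=cv2.Rodrigues(np.array(m["rvec"],float))[0];return np.array(m["intrinsics"]),R,np.array(m["tvec"],float).ravel()
def cloud(n,d):
    K,R,t=cam(n);v,u=np.mgrid[:d.shape[0],:d.shape[1]]
    P=np.stack([(u-K[0,2])/K[0,0]*d,(v-K[1,2])/K[1,1]*d,d],-1)
    return (P-t)@R
def world(n,p):
    K,R,t=cam(n);return R.T@(np.array(p)-t)
E
python3 - <<'E'
from h import *
ims=[]
for n in("scene","top"):
    im,d=bot.capture(n);ims.append(im);C=cloud(n,d);np.save(n+".npy",C)
    for l in("bread_board","wedge","label_roll","stamp"):
        for r in bot.trace(l,n)[:1]:
            m=r["mask"]&(d>0);
            if m.sum()<10: continue
            P=C[m];np.save(f"{n}_{l}.npy",m);v,u=np.nonzero(m)
            z=np.percentile(P[:,2],90);T=P[abs(P[:,2]-z)<.004]
            q=cv2.minAreaRect((T[:,:2]*1000).astype(np.float32))
            print(n,l,round(r["conf"],2),m.sum(),"px",u.mean().round(),v.mean().round(),"med",np.median(P,0).round(4),"z90",z.round(4),"rect",np.round(q[0],1),np.round(q[1],1),round(q[2],1))
cv2.imwrite("pics/a.png",cv2.resize(np.vstack(ims)[:,:,::-1],(400,600)) if 0 else cv2.resize(np.hstack(ims)[:,:,::-1],(800,300)))
cv2.imwrite("pics/top.png",cv2.resize(ims[1][:,:,::-1],(800,600)))
s=bot.read_state();print(s["position"],s["tcp_rot"],s["time_s"])
E
```

```text
scene bread_board 0.86 638 px 283.0 216.0 med [ 0.4837 -0.3228  0.0279] z90 0.0296 rect [ 443.7 -319.1] [177.3  96. ] 12.7
scene wedge 0.55 608 px 283.0 217.0 med [ 0.4827 -0.3258  0.0279] z90 0.0296 rect [ 441.3 -320.1] [172.4  95.2] 12.7
scene label_roll 0.84 446 px 185.0 157.0 med [0.3838 0.0454 0.0242] z90 0.0302 rect [388.3  59. ] [70.2 66.1] 22.0
top bread_board 0.62 3044 px 322.0 199.0 med [ 0.4431 -0.3211  0.0271] z90 0.0291 rect [ 446.2 -321.4] [139.2 139.3] 80.9
top wedge 0.63 184 px 321.0 197.0 med [ 0.4468 -0.3188  0.0339] z90 0.0365 rect [ 444.9 -317.9] [24.1 40.7] 53.0
top label_roll 0.64 626 px 159.0 223.0 med [0.3863 0.0649 0.0286] z90 0.0308 rect [386.5  64.7] [67.7 65.5] 89.8
top stamp 0.85 282 px 200.0 197.0 med [ 0.4452 -0.0325  0.0205] z90 0.065 rect [448.9 -28.4] [20.1 21.4] 26.5
[ 0.2030149  -0.59103613  0.19011655] [[ 9.45773990e-01  3.24825429e-01 -3.34685653e-05]
 [ 3.24825431e-01 -9.45773982e-01  1.22141646e-04]
 [ 8.02101419e-06 -1.26389833e-04 -9.99999992e-01]] 0.5
```

View pics/a.png

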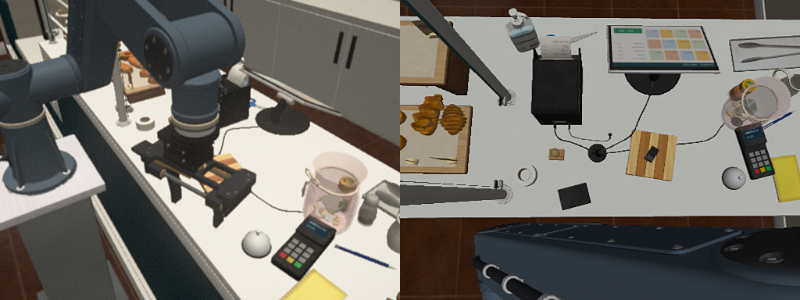

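View pics/top.png

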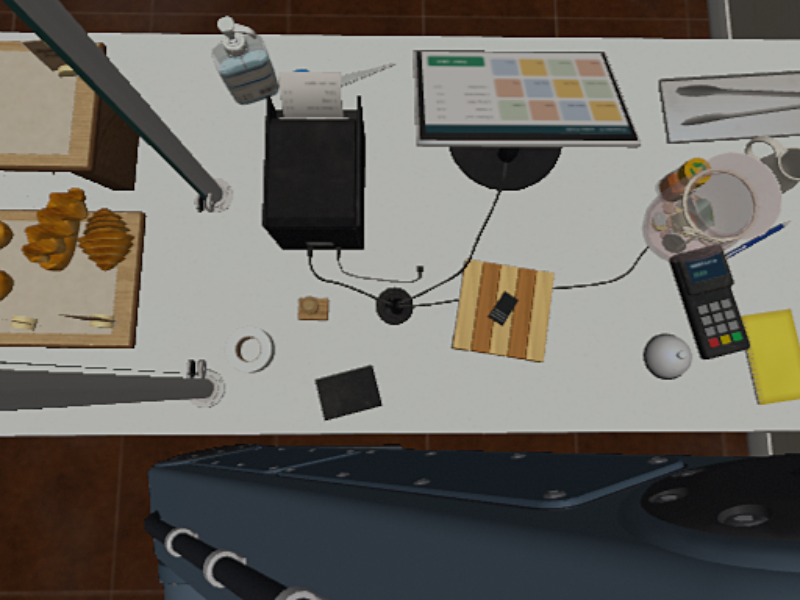

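The top picture shows the board's corners at (465,262), (553,272), (545,361) and (452,348). The dark wedge is near its middle at (503,308), the stamp at (313,308) and the roll at (249,348). Next I'll find which way the wedge points and work out the moves.

```bash
cat >> h.py <<'E'
def plan(x,y,z,yaw=None,step=40):
    """print increments to reach target (m) with tool x at yaw (deg)"""
    s=bot.read_state();R=np.array(s["tcp_rot"]);p=np.array(s["position"])
    d=R.T@(np.array([x,y,z])-p)*1000
    y0=np.degrees(np.arctan2(R[1,0],R[0,0]))
    print("tool-frame mm",d.round(1),"len",np.linalg.norm(d).round(0),"yaw now",y0.round(2),"pos",p.round(4),"F",np.round(s["force"],2))
    if yaw is not None:
        a=(y0-yaw+180)%360-180;print("roll rad total",np.radians(a).round(4), "mod half turn",np.radians((a+90)%180-90).round(4),"j6",s["joint_positions"][5])
E
python3 - <<'E'
from h import *
C=np.load("top.npy");m=np.load("top_bread_board.npy")|np.load("top_wedge.npy")
P=C[m];P=P[(P[:,2]>.0315)&(P[:,2]<.04)]
c=P.mean(0);q=cv2.minAreaRect((P[:,:2]*1000).astype(np.float32));print(len(P),c,q)
w,V=np.linalg.eigh(np.cov(P[:,:2].T));a=V[:,1];t=(P[:,:2]-c[:2])@a
print("axis",a,np.degrees(np.arctan2(a[1],a[0])),"slope",np.polyfit(t,P[:,2],1))
for lo in np.arange(-.025,.025,.005):
    k=(t>=lo)&(t<lo+.005);print(round(lo,3),k.sum(),P[k,2].mean().round(4) if k.any() else None)
im,_=bot.capture("top");cv2.imwrite("pics/w.png",cv2.resize(im[160:240,280:370,::-1],None,fx=6,fy=6,interpolation=cv2.INTER_CUBIC))
th=np.radians(-9);ex=np.array([np.cos(th),np.sin(th)]);ey=np.array([-ex[1],ex[0]])
plan(.377,-.371,.06)
plan(.396,-.253,.06)
E
```

```text
157 [ 0.44398368 -0.31544402  0.03446438] ((440.7756652832031, -306.63006591796875), (73.87700653076172, 116.028564453125), 76.89875793457031)
axis [-0.9330104   0.35984939] 158.90905289017152 slope [0.04457496 0.03446438]
-0.025 6 0.0328
-0.02 6 0.0329
-0.015 18 0.0332
-0.01 19 0.0337
-0.005 21 0.0345
0.0 20 0.0354
0.005 22 0.0356
0.01 23 0.0354
0.015 13 0.0352
0.02 0 None
tool-frame mm [ 236.1 -151.6  130.1] len 309.0 yaw now 18.95 pos [ 0.203  -0.5911  0.1901] F [-0.73  0.22  0.26]
tool-frame mm [ 292.3 -257.   130.1] len 410.0 yaw now 18.95 pos [ 0.203  -0.5911  0.1901] F [-0.73  0.22  0.26]
```

View pics/w.png

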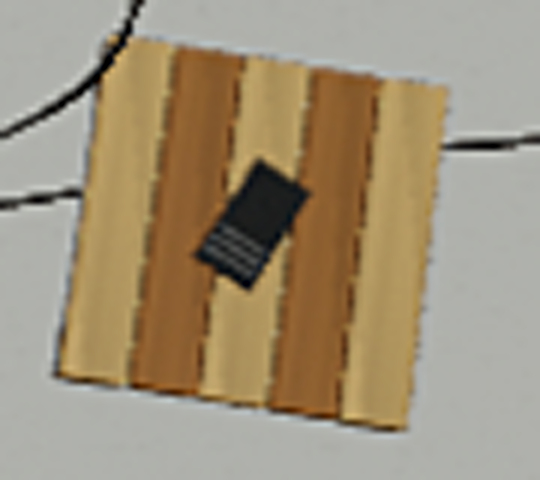

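The crop shows the wedge's ribbed tail at the lower left (222,274) and its thin end at the upper right (285,172), which gives a yaw of about -32° in world. The board's yaw is about -8°. I'll press the near-right corner first.

move_arm --increments '[{"xyz":[29.5,-19,10],"roll":0,"grip":0},{"xyz":[29.5,-19,10],"roll":0,"grip":0},{"xyz":[29.5,-19,10],"roll":0,"grip":0},{"xyz":[29.5,-19,10],"roll":0,"grip":0},{"xyz":[29.5,-19,10],"roll":0,"grip":0}]'

```text
time_s: 0.97
position: [0.3124, -0.4522, 0.14]
tcp_rot: [[0.946, 0.324, 0.0], [0.324, -0.946, -0.001], [0.0, 0.001, -1.0]]
force: [0.8, 0.4, -0.3]
opening: 0.709
grasp_force: 0.0
```

move_arm --increments '[{"xyz":[29.5,-19,15],"roll":0,"grip":0},{"xyz":[29.5,-19,15],"roll":0,"grip":0},{"xyz":[29.5,-19,15],"roll":0,"grip":0},{"xyz":[0,0,30],"roll":0,"grip":0},{"xyz":[0,0,20],"roll":0,"grip":0}]'

```text
time_s: 1.38
position: [0.378, -0.3683, 0.0441]
tcp_rot: [[0.944, 0.329, -0.0], [0.329, -0.944, 0.0], [-0.0, -0.001, -1.0]]
force: [0.3, -0.5, -0.5]
opening: 0.325
grasp_force: 0.0
```

move_arm --increments '[{"xyz":[0,0,0],"roll":0,"grip":0},{"xyz":[0,0,0],"roll":0,"grip":0}]'

```text
time_s: 1.55
position: [0.3767, -0.3702, 0.0446]
tcp_rot: [[0.946, 0.325, -0.001], [0.325, -0.946, 0.002], [-0.001, -0.002, -1.0]]
force: [0.2, 0.0, -0.1]
opening: 0.171
grasp_force: 0.0
```

move_arm --increments '[{"xyz":[0,0,5],"roll":0,"grip":0},{"xyz":[0,0,5],"roll":0,"grip":0},{"xyz":[0,0,3],"roll":0,"grip":0},{"xyz":[0,0,1],"roll":0,"grip":0},{"xyz":[0,0,1],"roll":0,"grip":0}]'

```text
time_s: 1.97
position: [0.3768, -0.3711, 0.0304]
tcp_rot: [[0.946, 0.324, 0.0], [0.324, -0.946, -0.001], [0.0, 0.001, -1.0]]
force: [-0.5, 0.1, -1.0]
opening: 0.008
grasp_force: 0.0
```

move_arm --increments '[{"xyz":[0,0,1],"roll":0,"grip":0},{"xyz":[0,0,0],"roll":0,"grip":0}]'

```text
time_s: 2.13
position: [0.3768, -0.3708, 0.0292]
tcp_rot: [[0.946, 0.325, 0.0], [0.325, -0.946, -0.0], [0.0, 0.0, -1.0]]
force: [-0.7, 0.1, -0.6]
opening: -0.0
grasp_force: 0.0
```

move_arm --increments '[{"xyz":[0,0,1],"roll":0,"grip":0},{"xyz":[0,0,0],"roll":0,"grip":0}]'

```text
time_s: 2.3
position: [0.3769, -0.3707, 0.0282]
tcp_rot: [[0.946, 0.325, 0.0], [0.325, -0.946, 0.0], [0.0, -0.0, -1.0]]
force: [0.6, 0.3, -0.0]
opening: 0.01
grasp_force: 0.0
```

move_arm --increments '[{"xyz":[0,0,0.5],"roll":0,"grip":0},{"xyz":[0,0,0],"roll":0,"grip":0}]'

```text
time_s: 2.47
position: [0.3769, -0.3706, 0.0276]
tcp_rot: [[0.946, 0.325, -0.0], [0.325, -0.946, 0.0], [-0.0, -0.0, -1.0]]
force: [-0.0, 0.2, 1.0]
opening: 0.003
grasp_force: 0.0
```

move_arm --increments '[{"xyz":[0,0,0.5],"roll":0,"grip":0},{"xyz":[0,0,0],"roll":0,"grip":0}]'

```text
time_s: 2.63
position: [0.3768, -0.3706, 0.0271]
tcp_rot: [[0.946, 0.325, -0.0], [0.325, -0.946, 0.0], [-0.0, -0.0, -1.0]]
force: [0.1, 0.3, -1.2]
opening: 0.007
grasp_force: 0.0
```

move_arm --increments '[{"xyz":[0,0,0.5],"roll":0,"grip":0},{"xyz":[0,0,0],"roll":0,"grip":0}]'

```text
time_s: 2.8
position: [0.3769, -0.3707, 0.0266]
tcp_rot: [[0.946, 0.325, -0.0], [0.325, -0.946, 0.0], [-0.0, -0.0, -1.0]]
force: [1.1, -0.8, 0.5]
opening: 0.003
grasp_force: 0.0
```

move_arm --increments '[{"xyz":[0,0,0.5],"roll":0,"grip":0},{"xyz":[0,0,0],"roll":0,"grip":0}]'

```text
time_s: 2.97
position: [0.3768, -0.3706, 0.0261]
tcp_rot: [[0.946, 0.325, -0.0], [0.325, -0.946, 0.0], [-0.0, -0.0, -1.0]]
force: [-0.6, 0.8, 0.1]
opening: 0.006
grasp_force: 0.0
```

move_arm --increments '[{"xyz":[0,0,0.5],"roll":0,"grip":0},{"xyz":[0,0,0],"roll":0,"grip":0}]'

```text
time_s: 3.13
position: [0.3768, -0.3706, 0.0256]
tcp_rot: [[0.946, 0.325, -0.0], [0.325, -0.946, 0.0], [-0.0, -0.0, -1.0]]
force: [-0.9, -0.1, -0.3]
opening: 0.003
grasp_force: 0.0
```

Run:
```python
from h import *
im,d=bot.capture("scene");im2,d2=bot.capture("top")
cv2.imwrite("pics/b.png",np.hstack([cv2.resize(im[130:280,200:350,::-1],(400,400),interpolation=2),cv2.resize(im2[150:250,270:370,::-1],(400,400),interpolation=2)]))
C=cloud("top",d2);P=C.reshape(-1,3);k=(np.hypot(P[:,0]-.446,P[:,1]+.321)<.09)&(P[:,2]>.015)&(P[:,2]<.032);P=P[k]
A=np.c_[P[:,:2]-[.446,-.321],np.ones(len(P))]
for _ in range(5):
    s=np.linalg.lstsq(A,P[:,2],rcond=None)[0];r=abs(P[:,2]-A@s);A,P=A[r<max(.0015,2.5*r.std())],P[r<max(.0015,2.5*r.std())]
print(len(P),s); print(bot.read_state()["force"])
```

```text
0 [0. 0. 0.]
[-0.51125874 -0.34465884  0.48068285]
  ret = _var(a, axis=axis, dtype=dtype, out=out, ddof=ddof,
  arrmean = um.true_divide(arrmean, div, out=arrmean,
  ret = ret.dtype.type(ret / rcount)
```

View pics/b.png

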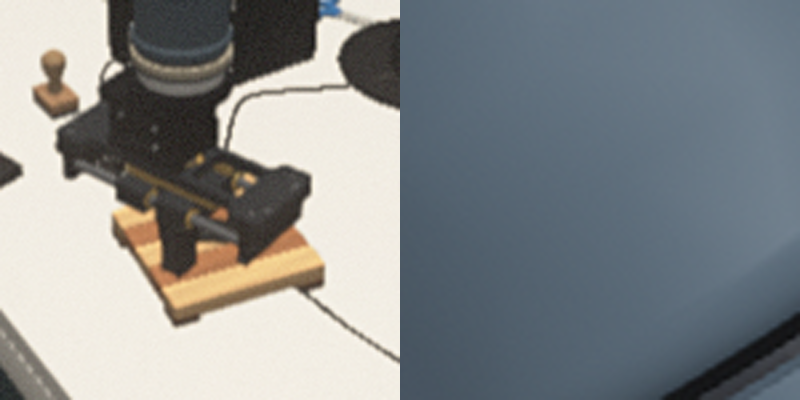

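The left crop shows the closed fingertip at (180,270), over the near-right corner (175,310). The arm blocks the top camera. I'll fit the board plane from the scene depth.

```bash
cat >> h.py <<'E'
def tilt():
    im,d=bot.capture("scene");C=cloud("scene",d);P=C.reshape(-1,3)
    th=np.radians(-8);q=(P[:,:2]-[.446,-.321])@np.array([[np.cos(th),-np.sin(th)],[np.sin(th),np.cos(th)]])
    k=(abs(q)<.064).all(1)&(P[:,2]>.018)&(P[:,2]<.034);P=P[k];q=q[k]
    A=np.c_[q,np.ones(len(q))];z=P[:,2]
    for _ in range(6):
        s=np.linalg.lstsq(A,z,rcond=None)[0];r=abs(z-A@s);g=r<.002;
        if g.sum()<30: break
        A,z=A[g],z[g]
    print("n",len(z),"slope bx,by",s[:2].round(4),"z0",s[2].round(4),"q range",A[:,:2].min(0).round(3),A[:,:2].max(0).round(3))
E
python3 - <<'E'
from h import *
tilt()
C=np.load("scene.npy");np.save("x",0)
print([np.round(np.median([bot.read_state()["force"][2]]),2)])
E
```

```text
n 721 slope bx,by [ 0.0031 -0.0009] z0 0.028 q range [-0.064 -0.064] [0.064 0.064]
[np.float64(0.63)]
```

move_arm --increments '[{"xyz":[0,0,0.5],"roll":0,"grip":0},{"xyz":[0,0,0],"roll":0,"grip":0}]'

```text
time_s: 3.45
position: [0.3768, -0.3706, 0.0251]
tcp_rot: [[0.946, 0.325, -0.0], [0.325, -0.946, 0.0], [-0.0, -0.0, -1.0]]
force: [0.0, 0.2, 1.0]
opening: 0.004
grasp_force: 0.0
```

move_arm --increments '[{"xyz":[0,0,0.5],"roll":0,"grip":0},{"xyz":[0,0,0],"roll":0,"grip":0}]'

```text
time_s: 3.62
position: [0.3768, -0.3706, 0.0246]
tcp_rot: [[0.946, 0.325, -0.0], [0.325, -0.946, 0.0], [-0.0, -0.0, -1.0]]
force: [0.4, 0.1, -0.3]
opening: 0.003
grasp_force: 0.0
```

move_arm --increments '[{"xyz":[0,0,0.5],"roll":0,"grip":0},{"xyz":[0,0,0],"roll":0,"grip":0}]'

```text
time_s: 3.78
position: [0.3768, -0.3706, 0.0241]
tcp_rot: [[0.946, 0.325, -0.0], [0.325, -0.946, 0.0], [-0.0, -0.0, -1.0]]
force: [-0.1, -0.1, -0.3]
opening: 0.004
grasp_force: 0.0
```

```bash
python3 -c "
from h import *
tilt();print(bot.read_state()['force'])"
```

```text
n 670 slope bx,by [ 0.0025 -0.0021] z0 0.028 q range [-0.064 -0.064] [0.064 0.064]
[1.03964565 1.06503824 0.71640896]
```

Run:
```python
from h import *
im,d=bot.capture("scene");K,R,t=cam("scene")
print("campos",-R.T@t)
s=bot.read_state();p=np.array(s["position"])
def pr(X): return cv2.projectPoints(np.array([X],float),R,t,K,None)[0].ravel()
f=4
v=cv2.resize(im[150:280,210:350,::-1],None,fx=f,fy=f,interpolation=2)
th=np.radians(-8);ex=np.array([np.cos(th),np.sin(th)]);ey=np.array([-ex[1],ex[0]])
for a,b in((1,1),(1,-1),(-1,-1),(-1,1)):
    c=np.array([.446,-.321])+.07*a*ex+.07*b*ey;u=pr([*c,.028]);cv2.circle(v,tuple(((u-[210,150])*f).astype(int).tolist()),4,(0,255,0),-1);print(a,b,c,u)
u=pr(p);print("tcp",u);cv2.circle(v,tuple(((u-[210,150])*f).astype(int).tolist()),4,(0,0,255),-1)
cv2.imwrite("pics/c.png",v)
```

```text
campos [-0.03449564 -0.98263287  0.68887881]
1 1 [ 0.52506088 -0.26142335] [290.96543985 193.86387201]
1 -1 [ 0.50557665 -0.40006088] [320.5021092  227.06574618]
-1 -1 [ 0.36693912 -0.38057665] [264.22938336 244.87264963]
-1 1 [ 0.38642335 -0.24193912] [238.93161542 208.48506721]
tcp [265.51404452 241.91556022]
```

View pics/c.png

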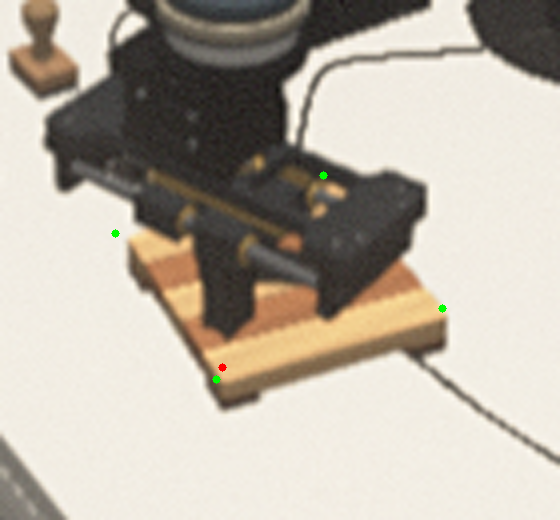

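The fingertip shows at crop pixel (228,335), but the reported TCP projects to (222,367). I'll measure the tip's real position from depth.

Run:
```python
from h import *
im,d=bot.capture("scene");C=cloud("scene",d)
for v in range(212,252,2):
    print(v,[ (u,*(C[v,u]*1000).round().astype(int).tolist(), int(im[v,u].mean())) for u in (262,266,270)])
```

```text
212 [(262, 348, -400, 138, 54), (266, 350, -412, 146, 51), (270, 357, -415, 145, 99)]
214 [(262, 349, -399, 133, 51), (266, 351, -410, 139, 53), (270, 357, -415, 140, 77)]
216 [(262, 368, -371, 100, 50), (266, 351, -411, 135, 51), (270, 356, -417, 137, 64)]
218 [(262, 368, -370, 94, 46), (266, 369, -383, 102, 50), (270, 374, -390, 105, 46)]
220 [(262, 366, -372, 91, 49), (266, 370, -382, 96, 51), (270, 375, -389, 98, 44)]
222 [(262, 367, -372, 86, 45), (266, 369, -383, 92, 46), (270, 378, -385, 90, 45)]
224 [(262, 367, -372, 80, 47), (266, 370, -382, 85, 49), (270, 380, -382, 82, 46)]
226 [(262, 366, -373, 76, 49), (266, 370, -382, 80, 49), (270, 380, -382, 75, 52)]
228 [(262, 368, -370, 67, 51), (266, 370, -382, 74, 51), (270, 380, -382, 70, 47)]
230 [(262, 367, -371, 63, 48), (266, 369, -384, 72, 54), (270, 381, -381, 63, 58)]
232 [(262, 386, -342, 28, 105), (266, 370, -382, 64, 44), (270, 381, -381, 58, 105)]
234 [(262, 383, -347, 27, 140), (266, 370, -382, 58, 78), (270, 397, -359, 29, 142)]
236 [(262, 378, -355, 29, 139), (266, 386, -359, 28, 177), (270, 393, -364, 28, 195)]
238 [(262, 374, -361, 30, 201), (266, 382, -365, 29, 196), (270, 389, -370, 29, 187)]
240 [(262, 370, -367, 30, 158), (266, 378, -371, 30, 186), (270, 387, -373, 27, 190)]
242 [(262, 371, -366, 23, 100), (266, 375, -375, 28, 188), (270, 381, -382, 30, 192)]
244 [(262, 370, -367, 18, 91), (266, 372, -380, 27, 186), (270, 378, -386, 29, 149)]
246 [(262, 370, -367, 13, 95), (266, 369, -384, 26, 112), (270, 378, -387, 24, 107)]
248 [(262, 370, -368, 7, 177), (266, 369, -384, 21, 104), (270, 380, -384, 15, 92)]
250 [(262, 371, -366, 0, 236), (266, 369, -384, 14, 62), (270, 379, -385, 10, 77)]
```

By depth the fingertip is at z ≈ 0.058, while the state reports 0.024. The reported z is therefore about 33 mm too low, though x and y agree. I'll go down by feel with that offset.

move_arm --increments '[{"xyz":[0,0,8],"roll":0,"grip":0},{"xyz":[0,0,8],"roll":0,"grip":0},{"xyz":[0,0,6],"roll":0,"grip":0},{"xyz":[0,0,0],"roll":0,"grip":0}]'

```text
time_s: 4.27
position: [0.3761, -0.3696, 0.0004]
tcp_rot: [[0.946, 0.325, -0.002], [0.325, -0.946, 0.003], [-0.001, -0.003, -1.0]]
force: [0.1, -0.3, -0.3]
opening: 0.006
grasp_force: 0.0
```

```bash
cat >> h.py <<'E'
def tip(u0=250,u1=285):
    """lowest part of dark finger near tcp xy by depth"""
    im,d=bot.capture("scene");C=cloud("scene",d);s=bot.read_state();p=np.array(s["position"])
    k=(np.hypot(C[...,0]-p[0],C[...,1]-p[1])<.024)&(im.mean(-1)<75)&(C[...,2]>.033)&(C[...,2]<.12)
    P=C[k];z=P[:,2];print("tip n",len(P),"z low pct",np.percentile(z,[0,1,5]).round(4),"xy min..max",P.min(0).round(3)[:2],P.max(0).round(3)[:2],"reported",p.round(4),"F",np.round(s["force"],1))
E
python3 -c "
from h import *
tip();tilt()"
```

```text
tip n 178 z low pct [0.0334 0.0362 0.0392] xy min..max [ 0.359 -0.389] [ 0.39  -0.366] reported [ 0.3763 -0.3699  0.0009] F [-1.6  0.6  0.4]
n 283 slope bx,by [ 0.0034 -0.0007] z0 0.028 q range [-0.064 -0.064] [0.064 0.064]
```

move_arm --increments '[{"xyz":[0,0,1],"roll":0,"grip":0},{"xyz":[0,0,1],"roll":0,"grip":0},{"xyz":[0,0,0],"roll":0,"grip":0}]'

```text
time_s: 4.62
position: [0.3769, -0.3707, 0.0002]
tcp_rot: [[0.946, 0.325, 0.0], [0.325, -0.946, -0.0], [0.0, 0.0, -1.0]]
force: [0.4, 0.0, -0.3]
opening: 0.006
grasp_force: 0.0
```

move_arm --increments '[{"xyz":[0,0,1],"roll":0,"grip":0},{"xyz":[0,0,0],"roll":0,"grip":0}]'

```text
time_s: 4.78
position: [0.3769, -0.3707, -0.0008]
tcp_rot: [[0.946, 0.325, 0.0], [0.325, -0.946, -0.0], [0.0, 0.0, -1.0]]
force: [0.4, -0.1, -0.1]
opening: 0.008
grasp_force: 0.0
```

move_arm --increments '[{"xyz":[0,0,1],"roll":0,"grip":0},{"xyz":[0,0,0],"roll":0,"grip":0}]'

```text
time_s: 4.95
position: [0.3768, -0.3707, -0.0019]
tcp_rot: [[0.946, 0.325, 0.0], [0.325, -0.946, -0.0], [0.0, 0.0, -1.0]]
force: [-1.1, 0.9, 0.4]
opening: 0.004
grasp_force: 0.0
```

move_arm --increments '[{"xyz":[0,0,0.5],"roll":0,"grip":0},{"xyz":[0,0,0],"roll":0,"grip":0}]'

```text
time_s: 5.12
position: [0.3768, -0.3706, -0.0024]
tcp_rot: [[0.946, 0.325, -0.0], [0.325, -0.946, 0.0], [-0.0, -0.0, -1.0]]
force: [0.1, 0.9, 0.5]
opening: 0.006
grasp_force: 0.0
```

move_arm --increments '[{"xyz":[0,0,0.5],"roll":0,"grip":0},{"xyz":[0,0,0],"roll":0,"grip":0}]'

```text
time_s: 5.28
position: [0.3769, -0.3706, -0.0029]
tcp_rot: [[0.946, 0.325, -0.0], [0.325, -0.946, 0.0], [0.0, -0.0, -1.0]]
force: [1.0, -0.7, 1.0]
opening: 0.005
grasp_force: 0.0
```

move_arm --increments '[{"xyz":[0,0,0.8],"roll":0,"grip":0},{"xyz":[0,0,0],"roll":0,"grip":0}]'

```text
time_s: 5.45
position: [0.3768, -0.3706, -0.0037]
tcp_rot: [[0.946, 0.325, -0.0], [0.325, -0.946, 0.0], [-0.0, -0.0, -1.0]]
force: [0.3, -0.6, 0.2]
opening: 0.001
grasp_force: 0.0
```

move_arm --increments '[{"xyz":[0,0,0.8],"roll":0,"grip":0},{"xyz":[0,0,0],"roll":0,"grip":0}]'

```text
time_s: 5.62
position: [0.3768, -0.3707, -0.0045]
tcp_rot: [[0.946, 0.325, -0.0], [0.325, -0.946, -0.0], [-0.0, 0.0, -1.0]]
force: [-1.6, 0.1, 1.9]
opening: 0.01
grasp_force: 0.7
```

move_arm --increments '[{"xyz":[0,0,0.8],"roll":0,"grip":0},{"xyz":[0,0,0],"roll":0,"grip":0}]'

```text
time_s: 5.78
position: [0.3768, -0.3709, -0.0052]
tcp_rot: [[0.946, 0.325, -0.0], [0.325, -0.946, -0.0], [-0.0, 0.0, -1.0]]
force: [-0.9, -1.1, 2.2]
opening: 0.004
grasp_force: 0.9
```

move_arm --increments '[{"xyz":[0,0,0.8],"roll":0,"grip":0},{"xyz":[0,0,0],"roll":0,"grip":0}]'

```text
time_s: 5.95
position: [0.3768, -0.3709, -0.006]
tcp_rot: [[0.946, 0.325, 0.0], [0.325, -0.946, -0.0], [-0.0, 0.0, -1.0]]
force: [-1.8, -1.0, 2.0]
opening: 0.008
grasp_force: 1.1
```

```bash
python3 -c "
from h import *
tip();tilt()"
```

```text
tip n 181 z low pct [0.033  0.0334 0.0359] xy min..max [ 0.357 -0.39 ] [ 0.393 -0.366] reported [ 0.3768 -0.3709 -0.006 ] F [-2.1 -0.5  2.2]
n 250 slope bx,by [0.0263 0.0187] z0 0.0283 q range [-0.064 -0.064] [0.064 0.064]
```

The near-right corner sinks: force stays at about 2 N and the tilt is about 0.03 rad. I'll keep going until the foot lands, to measure the gap.

move_arm --increments '[{"xyz":[0,0,0.7],"roll":0,"grip":0},{"xyz":[0,0,0],"roll":0,"grip":0}]'

```text
time_s: 6.22
position: [0.3769, -0.3709, -0.0068]
tcp_rot: [[0.946, 0.325, 0.0], [0.325, -0.946, -0.0], [0.0, 0.0, -1.0]]
force: [-1.3, -1.2, 2.5]
opening: 0.009
grasp_force: 1.1
```

move_arm --increments '[{"xyz":[0,0,0.7],"roll":0,"grip":0},{"xyz":[0,0,0],"roll":0,"grip":0}]'

```text
time_s: 6.38
position: [0.3769, -0.3709, -0.0074]
tcp_rot: [[0.946, 0.325, 0.0], [0.325, -0.946, -0.0], [0.0, 0.0, -1.0]]
force: [-1.2, -0.9, 2.2]
opening: 0.0
grasp_force: 1.4
```

move_arm --increments '[{"xyz":[0,0,0.5],"roll":0,"grip":0},{"xyz":[0,0,0],"roll":0,"grip":0}]'

```text
time_s: 6.55
position: [0.3769, -0.3709, -0.0076]
tcp_rot: [[0.946, 0.325, 0.0], [0.325, -0.946, -0.0], [0.0, 0.001, -1.0]]
force: [-0.2, -0.5, 6.0]
opening: 0.009
grasp_force: 2.7
```

The near-right foot landed after about 3.5 mm, so the real z is the reported z + 32 mm. I'll lift, then locate the wedge for the grasp.

move_arm --increments '[{"xyz":[0,0,-3],"roll":0,"grip":0},{"xyz":[0,0,-4],"roll":0,"grip":0},{"xyz":[0,0,-20],"roll":0.1,"grip":40},{"xyz":[0,0,-20],"roll":0.1,"grip":50},{"xyz":[0,0,-5],"roll":0.1,"grip":50}]'

```text
time_s: 6.97
position: [0.3778, -0.3714, 0.0462]
tcp_rot: [[1.0, 0.026, 0.002], [0.026, -1.0, -0.002], [0.002, 0.002, -1.0]]
force: [0.0, -0.6, -0.7]
opening: 0.153
grasp_force: 0.0
```

```bash
cat >> h.py <<'E'
def ray(n,u,v,z):
    K,R,t=cam(n);o=-R.T@t;d=R.T@np.linalg.inv(K)@np.array([u,v,1.]);return o+d*(z-o[2])/d[2]
E
python3 - <<'E'
from h import *
c=np.array([(258,157),(313,188),(250,292),(193,256)],float)
# resize maps crop pixel centre (u+.5)*6-.5
c=(c+.5)/6-.5+[280,160]
zs=[.030,.030,.036,.036]
W=np.array([ray("top",*p,z) for p,z in zip(c,zs)]);print(W.round(4))
tip_=(W[0]+W[1])/2;tail=(W[2]+W[3])/2;a=(tip_-tail)[:2];print("len",np.linalg.norm(a),"wid",np.linalg.norm(W[0]-W[1]),np.linalg.norm(W[2]-W[3]),"yaw",np.degrees(np.arctan2(a[1],a[0])))
a/=np.linalg.norm(a);ctr=((tip_+tail)/2)[:2];print("ctr",ctr,"grip pt",ctr-.015*a)
b=np.array([(105,38),(448,88),(407,430),(57,375)],float);b=(b+.5)/6-.5+[280,160]
B=np.array([ray("top",*p,.028) for p in b]);print("board",B.round(4),B.mean(0))
k=np.load("top_wedge.npy");v,u=np.nonzero(k);q=cv2.minAreaRect(np.c_[u,v].astype(np.float32));print("net px",q,"->",ray("top",*q[0],.034))
plan(*(ctr-.015*a),.03,np.degrees(np.arctan2(a[1],a[0])))
im,d=bot.capture("scene");print(bot.spot_in("wedge","scene")[:2],[world("scene",r["at"]).round(4) for r in bot.spot_in("wedge","scene")[:2]])
cv2.imwrite("pics/d.png",cv2.resize(im[140:280,210:350,::-1],None,fx=4,fy=4,interpolation=2))
E
```

```text
[[ 0.4749 -0.3233  0.03  ]
 [ 0.4624 -0.3449  0.03  ]
 [ 0.4201 -0.3174  0.036 ]
 [ 0.4344 -0.2953  0.036 ]]
len 0.049837035504672625 wid 0.025036707158144787 0.02633912624670784 yaw -33.83198277291097
ctr [ 0.44793495 -0.32023066] grip pt [ 0.43547484 -0.31187927]
board [[ 0.5238 -0.263   0.028 ]
 [ 0.5035 -0.4014  0.028 ]
 [ 0.3664 -0.3795  0.028 ]
 [ 0.3881 -0.2417  0.028 ]] [ 0.44545142 -0.32140786  0.028     ]
net px ((321.5537109375, 197.13760375976562), (10.240399360656738, 19.088104248046875), 34.99202346801758) -> [ 0.44681934 -0.31926526  0.034     ]
tool-frame mm [ 59.2 -58.   16.2] len 84.0 yaw now 1.48 pos [ 0.3778 -0.3714  0.0462] F [ 0.03 -0.59 -0.7 ]
roll rad total 0.6164 mod half turn 0.6164 j6 31.87216387519404
[] []
```

View pics/d.png

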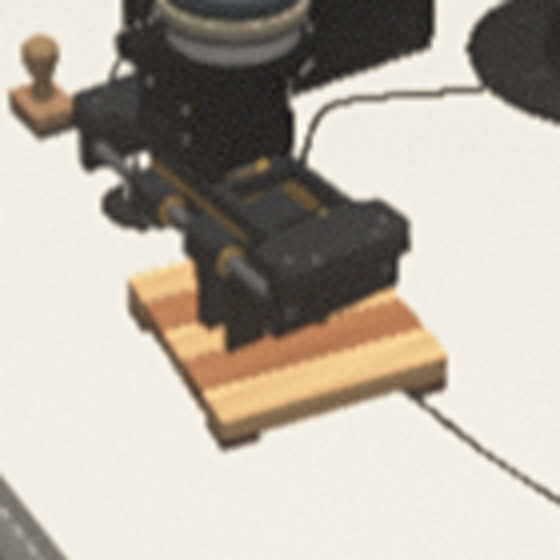

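The board has not moved, and the fingers hang over its near-left part at (240,340). I'll go over the wedge tail.

move_arm --increments '[{"xyz":[20,-19,0],"roll":0,"grip":60},{"xyz":[20,-19,0],"roll":0,"grip":60},{"xyz":[19,-20,0],"roll":0,"grip":60},{"xyz":[0,0,0],"roll":0.12,"grip":60},{"xyz":[0,0,0],"roll":0.12,"grip":60}]'

```text
time_s: 7.53
position: [0.4343, -0.3084, 0.0429]
tcp_rot: [[0.978, -0.208, -0.002], [-0.208, -0.978, 0.002], [-0.002, -0.002, -1.0]]
force: [0.4, -1.0, -0.7]
opening: 0.581
grasp_force: 0.0
```

move_arm --increments '[{"xyz":[0,0,0],"roll":0.12,"grip":60},{"xyz":[0,0,0],"roll":0.12,"grip":60},{"xyz":[0,0,0],"roll":0.12,"grip":60},{"xyz":[0,0,0],"roll":0,"grip":60},{"xyz":[0,0,0],"roll":0,"grip":60}]'

```text
time_s: 7.95
position: [0.4335, -0.3102, 0.0432]
tcp_rot: [[0.845, -0.535, -0.001], [-0.535, -0.845, 0.002], [-0.002, -0.001, -1.0]]
force: [1.1, 0.1, 0.1]
opening: 0.6
grasp_force: 0.0
```

Run:
```python
from h import *
im,d=bot.capture("scene");plan(.435,-.3115,-.0015,-33)
im2,d2=bot.capture("top")
cv2.imwrite("pics/e.png",np.hstack([cv2.resize(im[140:280,210:350,::-1],(400,400),interpolation=2),cv2.resize(im2[:,:,::-1],(400,400))]))
K,R,t=cam("scene")
print(cv2.projectPoints(np.array([[.435,-.3115,.036],[.448,-.320,.033]]),R,t,K,None)[0])
```

```text
tool-frame mm [ 1.9  0.3 44.9] len 45.0 yaw now -32.38 pos [ 0.4336 -0.3103  0.0434] F [-0.31  0.1  -0.38]
roll rad total 0.0109 mod half turn 0.0109 j6 74.76427066842254
[[[272.37214615 214.2624561 ]]

 [[279.08156445 215.29998417]]]
```

View pics/e.png

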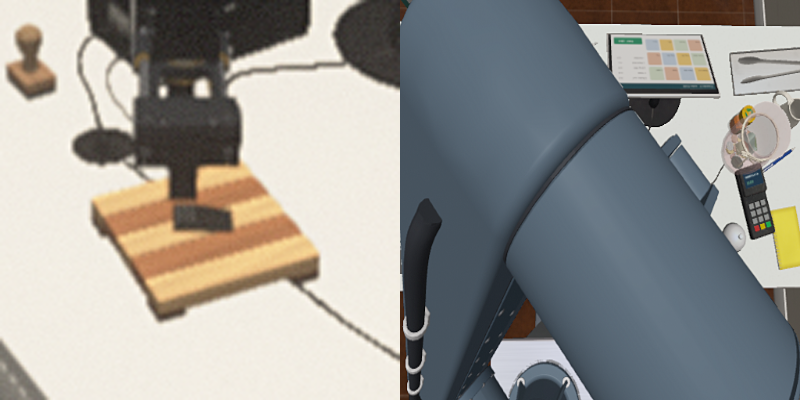

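The wedge is at crop (202,217), native (281,216). That matches its projected place, and the fingers stand astride its tail at (182,197). I'll descend and grip.

move_arm --increments '[{"xyz":[2,0,15],"roll":0.01,"grip":60},{"xyz":[0,0,15],"roll":0,"grip":60},{"xyz":[0,0,9],"roll":0,"grip":60},{"xyz":[0,0,3],"roll":0,"grip":60},{"xyz":[0,0,2.5],"roll":0,"grip":60}]'

```text
time_s: 8.47
position: [0.4354, -0.3116, -0.0011]
tcp_rot: [[0.837, -0.547, -0.001], [-0.547, -0.837, 0.001], [-0.001, -0.0, -1.0]]
force: [-0.3, 0.3, -0.1]
opening: 0.602
grasp_force: 0.0
```

move_arm --increments '[{"xyz":[0,0,0],"roll":0,"grip":60},{"xyz":[0,0,0],"roll":0,"grip":60}]'

```text
time_s: 8.63
position: [0.4359, -0.3122, -0.0001]
tcp_rot: [[0.837, -0.547, 0.0], [-0.547, -0.837, -0.0], [0.001, 0.0, -1.0]]
force: [0.0, -0.7, 0.8]
opening: 0.606
grasp_force: 0.0
```

move_arm --increments '[{"xyz":[0,0,0],"roll":0,"grip":20},{"xyz":[0,0,0],"roll":0,"grip":10},{"xyz":[0,0,0],"roll":0,"grip":10},{"xyz":[0,0,0],"roll":0,"grip":0},{"xyz":[0,0,0],"roll":0,"grip":0}]'

```text
time_s: 9.05
position: [0.4358, -0.3121, -0.0002]
tcp_rot: [[0.837, -0.547, 0.0], [-0.547, -0.837, -0.0], [0.0, 0.0, -1.0]]
force: [-0.8, -0.1, -0.1]
opening: 0.308
grasp_force: 0.1
```

move_arm --increments '[{"xyz":[0,0,0],"roll":0,"grip":0},{"xyz":[0,0,0],"roll":0,"grip":0}]'

```text
time_s: 9.22
position: [0.4358, -0.3121, -0.0003]
tcp_rot: [[0.837, -0.547, 0.0], [-0.547, -0.837, -0.0], [0.0, 0.0, -1.0]]
force: [0.2, -0.8, 2.4]
opening: 0.287
grasp_force: 30.0
```

Gripped, with the opening at 25 mm. I'll lift, then work out the approach in front of the near-right foot.

move_arm --increments '[{"xyz":[0,0,-5],"roll":0,"grip":0},{"xyz":[0,0,-10],"roll":0,"grip":0},{"xyz":[0,0,-20],"roll":0,"grip":0},{"xyz":[0,0,0],"roll":-0.106,"grip":0},{"xyz":[0,0,0],"roll":-0.106,"grip":0}]'

```text
time_s: 9.63
position: [0.4366, -0.3128, 0.0365]
tcp_rot: [[0.935, -0.354, 0.002], [-0.354, -0.935, -0.002], [0.003, 0.001, -1.0]]
force: [-0.6, 0.1, -0.7]
opening: 0.289
grasp_force: 30.0
```

move_arm --increments '[{"xyz":[0,0,0],"roll":-0.106,"grip":0},{"xyz":[0,0,0],"roll":-0.106,"grip":0},{"xyz":[0,0,0],"roll":0,"grip":0},{"xyz":[0,0,0],"roll":0,"grip":0}]'

```text
time_s: 9.97
position: [0.4359, -0.3121, 0.0352]
tcp_rot: [[0.988, -0.157, 0.001], [-0.157, -0.988, -0.001], [0.001, 0.0, -1.0]]
force: [0.3, 0.1, -0.3]
opening: 0.29
grasp_force: 30.0
```

Run:
```python
from h import *
plan(.3099,-.3590,.02,-8.8)
```

```text
tool-frame mm [-117.1   66.1   15.1] len 135.0 yaw now -9.05 pos [ 0.4359 -0.3121  0.0352] F [ 0.28  0.07 -0.29]
roll rad total -0.0044 mod half turn -0.0044 j6 51.49365801001042
```

move_arm --increments '[{"xyz":[-29.5,16.5,0],"roll":0,"grip":0},{"xyz":[-29.5,16.5,0],"roll":0,"grip":0},{"xyz":[-29,16.5,0],"roll":0,"grip":0},{"xyz":[-29,16.5,0],"roll":0,"grip":0},{"xyz":[0,0,20],"roll":0,"grip":0}]'

```text
time_s: 10.38
position: [0.307, -0.3626, 0.0168]
tcp_rot: [[0.987, -0.162, 0.001], [-0.162, -0.987, -0.005], [0.002, 0.005, -1.0]]
force: [0.5, -0.4, -1.3]
opening: 0.291
grasp_force: 30.0
```

move_arm --increments '[{"xyz":[0,0,20],"roll":0,"grip":0},{"xyz":[0,0,10],"roll":0,"grip":0},{"xyz":[0,0,6],"roll":0,"grip":0},{"xyz":[0,0,0],"roll":0,"grip":0},{"xyz":[0,0,0],"roll":0,"grip":0}]'

```text
time_s: 10.8
position: [0.3103, -0.3589, -0.0214]
tcp_rot: [[0.988, -0.154, -0.0], [-0.154, -0.988, 0.0], [-0.0, -0.0, -1.0]]
force: [-0.1, 0.0, -0.7]
opening: 0.288
grasp_force: 30.0
```

Run:
```python
from h import *
im,d=bot.capture("scene");plan(.3099,-.3590,-.0283,-8.8)
cv2.imwrite("pics/f.png",cv2.resize(im[170:280,200:330,::-1],(780,600),interpolation=2))
K,R,t=cam("scene")
print(cv2.projectPoints(np.array([[.3677,-.3680,.0],[.348,-.365,.006],[.3664,-.3795,.028]]),R,t,K,None)[0])
```

```text
tool-frame mm [-0.6 -0.1  7.2] len 7.0 yaw now -8.87 pos [ 0.3105 -0.3592 -0.0211] F [0.5  0.1  0.29]
roll rad total -0.0012 mod half turn -0.0012 j6 36.18739802707068
[[[261.30371607 250.96240097]]

 [[252.97771454 251.52009992]]

 [[263.74304576 244.67827386]]]
```

View pics/f.png

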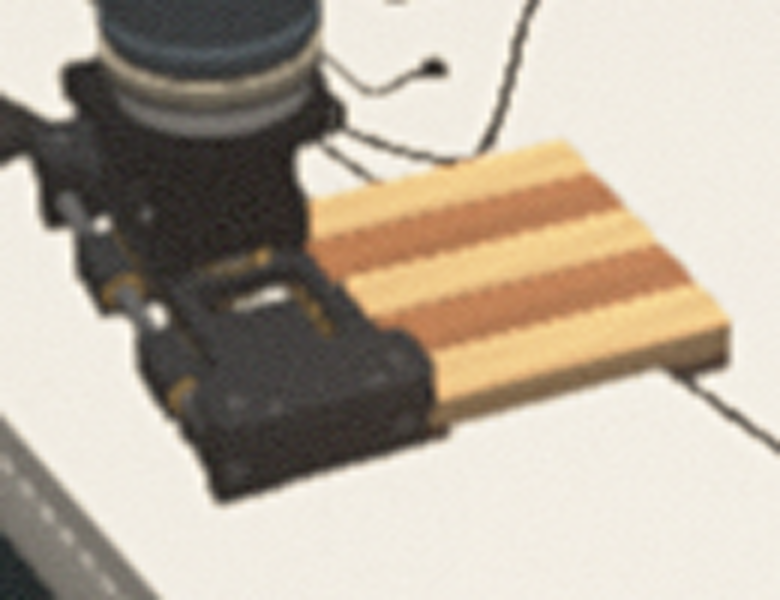

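The gripper's body hides the near-right corner (430,430), so I'll go by feel from here, down to the counter.

move_arm --increments '[{"xyz":[0,0,4],"roll":0,"grip":0},{"xyz":[0,0,1],"roll":0,"grip":0},{"xyz":[0,0,0],"roll":0,"grip":0}]'

```text
time_s: 11.1
position: [0.3102, -0.3591, -0.0263]
tcp_rot: [[0.988, -0.154, 0.0], [-0.154, -0.988, -0.0], [0.0, 0.0, -1.0]]
force: [-0.8, 0.3, -0.1]
opening: 0.289
grasp_force: 30.0
```

move_arm --increments '[{"xyz":[0,0,0.7],"roll":0,"grip":0},{"xyz":[0,0,0],"roll":0,"grip":0}]'

```text
time_s: 11.27
position: [0.31, -0.3591, -0.027]
tcp_rot: [[0.988, -0.154, 0.0], [-0.154, -0.988, -0.0], [0.0, 0.0, -1.0]]
force: [-0.3, -0.4, -0.3]
opening: 0.288
grasp_force: 30.0
```

move_arm --increments '[{"xyz":[0,0,0.5],"roll":0,"grip":0},{"xyz":[0,0,0],"roll":0,"grip":0}]'

```text
time_s: 11.43
position: [0.31, -0.3591, -0.0276]
tcp_rot: [[0.988, -0.155, 0.0], [-0.155, -0.988, -0.0], [0.0, 0.0, -1.0]]
force: [0.1, -0.4, 0.4]
opening: 0.292
grasp_force: 30.0
```

move_arm --increments '[{"xyz":[0,0,0.5],"roll":0,"grip":0},{"xyz":[0,0,0],"roll":0,"grip":0}]'

```text
time_s: 11.6
position: [0.3099, -0.3591, -0.0282]
tcp_rot: [[0.988, -0.155, -0.0], [-0.155, -0.988, 0.0], [-0.0, -0.0, -1.0]]
force: [-0.7, -0.0, 0.5]
opening: 0.291
grasp_force: 30.0
```

move_arm --increments '[{"xyz":[0,0,0.4],"roll":0,"grip":0},{"xyz":[0,0,0],"roll":0,"grip":0}]'

```text
time_s: 11.77
position: [0.3099, -0.3591, -0.0283]
tcp_rot: [[0.988, -0.155, 0.0], [-0.155, -0.988, -0.0], [0.0, 0.0, -1.0]]
force: [-0.3, -0.4, 3.6]
opening: 0.282
grasp_force: 30.0
```

move_arm --increments '[{"xyz":[0,0,0.4],"roll":0,"grip":0},{"xyz":[0,0,0],"roll":0,"grip":0}]'

```text
time_s: 11.93
position: [0.3099, -0.3591, -0.0283]
tcp_rot: [[0.988, -0.155, 0.0], [-0.155, -0.988, -0.0], [0.0, 0.0, -1.0]]
force: [-0.8, 0.7, 7.5]
opening: 0.29
grasp_force: 30.0
```

move_arm --increments '[{"xyz":[0,0,0.4],"roll":0,"grip":0},{"xyz":[0,0,0],"roll":0,"grip":0}]'

```text
time_s: 12.1
position: [0.3099, -0.3591, -0.0283]
tcp_rot: [[0.988, -0.154, 0.0], [-0.154, -0.988, -0.001], [0.0, 0.001, -1.0]]
force: [-1.8, 1.1, 9.9]
opening: 0.289
grasp_force: 30.0
```

Counter contact came at -0.0283, exactly as predicted. I'll ease off the down-force and slide in.

move_arm --increments '[{"xyz":[0,0,-1.1],"roll":0,"grip":0},{"xyz":[5,0,0],"roll":0,"grip":0},{"xyz":[5,0,0],"roll":0,"grip":0},{"xyz":[4,0,0],"roll":0,"grip":0},{"xyz":[0,0,0],"roll":0,"grip":0}]'

```text
time_s: 12.52
position: [0.3248, -0.3617, -0.0283]
tcp_rot: [[0.988, -0.154, 0.001], [-0.154, -0.988, -0.001], [0.001, 0.001, -1.0]]
force: [2.5, 0.4, 3.3]
opening: 0.293
grasp_force: 30.0
```

move_arm --increments '[{"xyz":[2,0,0],"roll":0,"grip":0},{"xyz":[2,0,0],"roll":0,"grip":0},{"xyz":[0,0,0],"roll":0,"grip":0}]'

```text
time_s: 12.77
position: [0.3279, -0.3617, -0.0283]
tcp_rot: [[0.988, -0.154, -0.0], [-0.154, -0.988, 0.0], [-0.0, -0.0, -1.0]]
force: [-0.1, 0.9, 3.4]
opening: 0.287
grasp_force: 30.0
```

move_arm --increments '[{"xyz":[2,0,0],"roll":0,"grip":0},{"xyz":[0,0,0],"roll":0,"grip":0}]'

```text
time_s: 12.93
position: [0.3298, -0.362, -0.0283]
tcp_rot: [[0.988, -0.155, -0.0], [-0.155, -0.988, 0.0], [-0.0, -0.0, -1.0]]
force: [-1.1, 0.3, 3.3]
opening: 0.288
grasp_force: 30.0
```

move_arm --increments '[{"xyz":[2,0,0],"roll":0,"grip":0},{"xyz":[0,0,0],"roll":0,"grip":0}]'

```text
time_s: 13.1
position: [0.3319, -0.3625, -0.0283]
tcp_rot: [[0.988, -0.155, 0.0], [-0.155, -0.988, 0.0], [0.0, -0.0, -1.0]]
force: [-1.4, 0.6, 3.5]
opening: 0.288
grasp_force: 30.0
```

move_arm --increments '[{"xyz":[1,0,-0.3],"roll":0,"grip":0},{"xyz":[0,0,0],"roll":0,"grip":0}]'

```text
time_s: 13.27
position: [0.3332, -0.3631, -0.0281]
tcp_rot: [[0.988, -0.155, 0.001], [-0.155, -0.988, -0.001], [0.001, 0.001, -1.0]]
force: [-0.1, -0.4, -0.4]
opening: 0.29
grasp_force: 30.0
```

move_arm --increments '[{"xyz":[1,0,0],"roll":0,"grip":0},{"xyz":[0,0,0],"roll":0,"grip":0}]'

```text
time_s: 13.43
position: [0.334, -0.3631, -0.0281]
tcp_rot: [[0.988, -0.155, 0.0], [-0.155, -0.988, -0.0], [0.0, 0.0, -1.0]]
force: [1.2, -0.3, -1.6]
opening: 0.29
grasp_force: 30.0
```

move_arm --increments '[{"xyz":[1,0,0],"roll":0,"grip":0},{"xyz":[0,0,0],"roll":0,"grip":0}]'

```text
time_s: 13.6
position: [0.3349, -0.3631, -0.028]
tcp_rot: [[0.988, -0.155, 0.0], [-0.155, -0.988, -0.0], [0.0, 0.0, -1.0]]
force: [0.0, 1.1, -0.8]
opening: 0.286
grasp_force: 30.0
```

move_arm --increments '[{"xyz":[1,0,0],"roll":0,"grip":0},{"xyz":[0,0,0],"roll":0,"grip":0}]'

```text
time_s: 13.77
position: [0.3358, -0.3632, -0.028]
tcp_rot: [[0.988, -0.154, 0.0], [-0.154, -0.988, -0.0], [0.0, 0.0, -1.0]]
force: [-0.6, -0.5, -1.1]
opening: 0.288
grasp_force: 30.0
```

move_arm --increments '[{"xyz":[0.7,0,0.2],"roll":0,"grip":0},{"xyz":[0,0,0],"roll":0,"grip":0}]'

```text
time_s: 13.93
position: [0.3364, -0.3633, -0.0282]
tcp_rot: [[0.988, -0.155, 0.0], [-0.155, -0.988, -0.0], [0.0, 0.0, -1.0]]
force: [0.1, -0.2, -0.4]
opening: 0.288
grasp_force: 30.0
```

move_arm --increments '[{"xyz":[0.7,0,0],"roll":0,"grip":0},{"xyz":[0,0,0],"roll":0,"grip":0}]'

```text
time_s: 14.1
position: [0.3371, -0.3634, -0.0281]
tcp_rot: [[0.988, -0.155, 0.0], [-0.155, -0.988, -0.0], [0.0, 0.0, -1.0]]
force: [0.4, -0.6, -0.5]
opening: 0.291
grasp_force: 30.0
```

move_arm --increments '[{"xyz":[0.7,0,0],"roll":0,"grip":0},{"xyz":[0,0,0],"roll":0,"grip":0}]'

```text
time_s: 14.27
position: [0.3378, -0.3635, -0.0281]
tcp_rot: [[0.988, -0.155, 0.0], [-0.155, -0.988, -0.0], [0.0, 0.0, -1.0]]
force: [0.3, -0.2, -0.4]
opening: 0.292
grasp_force: 30.0
```

move_arm --increments '[{"xyz":[0.7,0,0],"roll":0,"grip":0},{"xyz":[0,0,0],"roll":0,"grip":0}]'

```text
time_s: 14.43
position: [0.3385, -0.3636, -0.0281]
tcp_rot: [[0.988, -0.155, 0.0], [-0.155, -0.988, -0.0], [0.0, 0.0, -1.0]]
force: [-0.6, 0.1, -0.1]
opening: 0.292
grasp_force: 30.0
```

move_arm --increments '[{"xyz":[0.7,0,0],"roll":0,"grip":0},{"xyz":[0,0,0],"roll":0,"grip":0}]'

```text
time_s: 14.6
position: [0.3392, -0.3637, -0.0282]
tcp_rot: [[0.988, -0.154, 0.0], [-0.154, -0.988, -0.0], [0.0, 0.0, -1.0]]
force: [0.3, 0.1, -0.5]
opening: 0.288
grasp_force: 30.0
```

move_arm --increments '[{"xyz":[0.7,0,0],"roll":0,"grip":0},{"xyz":[0,0,0],"roll":0,"grip":0}]'

```text
time_s: 14.77
position: [0.3399, -0.3639, -0.0281]
tcp_rot: [[0.988, -0.155, 0.0], [-0.155, -0.988, -0.0], [0.0, 0.0, -1.0]]
force: [-0.7, 0.4, -1.0]
opening: 0.289
grasp_force: 30.0
```

move_arm --increments '[{"xyz":[0.7,0,0],"roll":0,"grip":0},{"xyz":[0,0,0],"roll":0,"grip":0}]'

```text
time_s: 14.93
position: [0.3406, -0.3639, -0.0281]
tcp_rot: [[0.988, -0.154, 0.0], [-0.154, -0.988, -0.0], [0.0, 0.0, -1.0]]
force: [-0.1, 0.6, -0.5]
opening: 0.288
grasp_force: 30.0
```

move_arm --increments '[{"xyz":[0.7,0,0],"roll":0,"grip":0},{"xyz":[0,0,0],"roll":0,"grip":0}]'

```text
time_s: 15.1
position: [0.3413, -0.3641, -0.0281]
tcp_rot: [[0.988, -0.155, 0.0], [-0.155, -0.988, -0.0], [0.0, 0.0, -1.0]]
force: [0.2, -0.4, -0.4]
opening: 0.292
grasp_force: 30.0
```

```bash
python3 -c "
from h import *
tilt()"
```

```text
n 1075 slope bx,by [-0.002  -0.0001] z0 0.0281 q range [-0.057 -0.064] [0.064 0.064]
```

move_arm --increments '[{"xyz":[0.6,0,0],"roll":0,"grip":0},{"xyz":[0,0,0],"roll":0,"grip":0}]'

```text
time_s: 15.32
position: [0.3418, -0.3641, -0.0282]
tcp_rot: [[0.988, -0.155, 0.0], [-0.155, -0.988, -0.0], [0.0, 0.0, -1.0]]
force: [0.6, 0.3, -0.2]
opening: 0.289
grasp_force: 30.0
```

move_arm --increments '[{"xyz":[0.6,0,0],"roll":0,"grip":0},{"xyz":[0,0,0],"roll":0,"grip":0}]'

```text
time_s: 15.48
position: [0.3422, -0.364, -0.0282]
tcp_rot: [[0.988, -0.154, -0.0], [-0.154, -0.988, 0.0], [-0.0, -0.0, -1.0]]
force: [-0.6, 0.5, -0.8]
opening: 0.291
grasp_force: 30.0
```

move_arm --increments '[{"xyz":[0.6,0,0],"roll":0,"grip":0},{"xyz":[0,0,0],"roll":0,"grip":0}]'

```text
time_s: 15.65
position: [0.3426, -0.3639, -0.0282]
tcp_rot: [[0.988, -0.154, -0.001], [-0.154, -0.988, 0.001], [-0.001, -0.001, -1.0]]
force: [-2.8, 1.0, -0.7]
opening: 0.285
grasp_force: 30.0
```

move_arm --increments '[{"xyz":[0.6,0,0],"roll":0,"grip":0},{"xyz":[0,0,0],"roll":0,"grip":0}]'

```text
time_s: 15.82
position: [0.3429, -0.3638, -0.0282]
tcp_rot: [[0.988, -0.154, -0.001], [-0.154, -0.988, 0.001], [-0.001, -0.001, -1.0]]
force: [-3.0, 0.8, 1.2]
opening: 0.291
grasp_force: 30.0
```

Resistance is about 3 N, so the wedge is snug. I'll let go.

move_arm --increments '[{"xyz":[0,0,0],"roll":0,"grip":40},{"xyz":[0,0,0],"roll":0,"grip":50},{"xyz":[0,0,0],"roll":0,"grip":55},{"xyz":[0,0,0],"roll":0,"grip":55},{"xyz":[0,0,0],"roll":0,"grip":55}]'

```text
time_s: 16.23
position: [0.3439, -0.3646, -0.0281]
tcp_rot: [[0.988, -0.155, 0.001], [-0.155, -0.988, -0.001], [0.001, 0.001, -1.0]]
force: [-0.6, -0.0, -0.6]
opening: 0.525
grasp_force: 0.0
```

move_arm --increments '[{"xyz":[0,0,-5],"roll":0,"grip":55},{"xyz":[0,0,-10],"roll":0,"grip":55},{"xyz":[0,0,-15],"roll":0,"grip":55},{"xyz":[0,0,-20],"roll":0,"grip":40},{"xyz":[0,0,-20],"roll":0,"grip":20}]'

```text
time_s: 16.65
position: [0.3434, -0.364, 0.0431]
tcp_rot: [[0.988, -0.155, -0.0], [-0.155, -0.988, 0.0], [-0.0, -0.0, -1.0]]
force: [-0.7, 0.1, 0.1]
opening: 0.472
grasp_force: 0.0
```

move_arm --increments '[{"xyz":[0,0,0],"roll":0,"grip":0},{"xyz":[0,0,0],"roll":0,"grip":0},{"xyz":[0,0,0],"roll":0,"grip":0}]'

```text
time_s: 16.9
position: [0.3434, -0.3642, 0.0421]
tcp_rot: [[0.988, -0.155, 0.0], [-0.155, -0.988, -0.0], [0.0, 0.0, -1.0]]
force: [0.2, -0.0, 0.0]
opening: 0.259
grasp_force: 0.0
```

Run:
```python
from h import *
tilt();im,d=bot.capture("scene")
plan(.381,-.369,-.0041)
cv2.imwrite("pics/g.png",cv2.resize(im[170:280,200:330,::-1],(780,600),interpolation=2))
```

```text
n 866 slope bx,by [0.0001 0.0002] z0 0.028 q range [-0.064 -0.064] [0.064 0.064]
tool-frame mm [38.3 -0.6 45.3] len 59.0 yaw now -8.89 pos [ 0.3431 -0.3637  0.0413] F [-0.47 -0.02  0.01]
```

View pics/g.png

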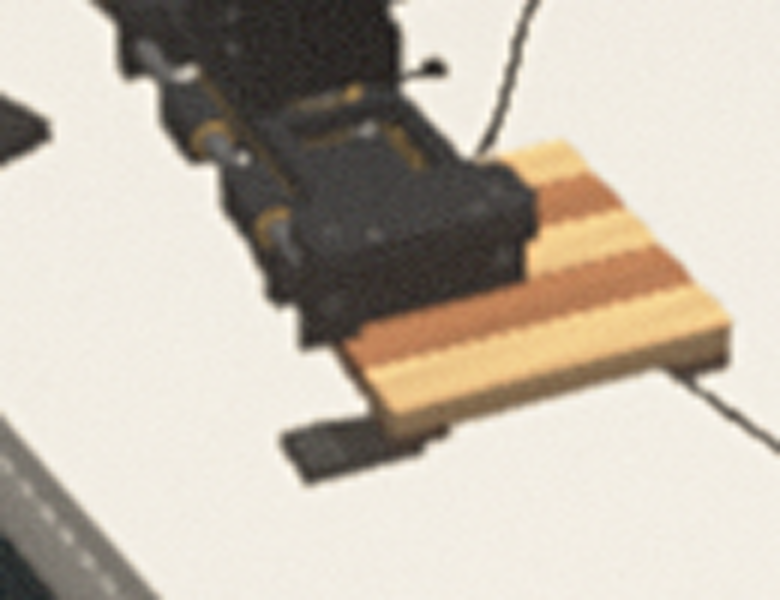

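The wedge lies flat on the counter at (350,450), its thin end under the near-right foot, and the board is level. I'll press above it.

move_arm --increments '[{"xyz":[17,0,0],"roll":0,"grip":0},{"xyz":[17,0,0],"roll":0,"grip":0},{"xyz":[0,0,15],"roll":0,"grip":0},{"xyz":[0,0,15],"roll":0,"grip":0},{"xyz":[0,0,8],"roll":0,"grip":0}]'

```text
time_s: 17.42
position: [0.3765, -0.3683, 0.0017]
tcp_rot: [[0.988, -0.154, -0.002], [-0.154, -0.988, 0.003], [-0.003, -0.003, -1.0]]
force: [1.0, 0.1, -0.5]
opening: 0.004
grasp_force: 0.0
```

move_arm --increments '[{"xyz":[0,0,3],"roll":0,"grip":0},{"xyz":[0,0,1.5],"roll":0,"grip":0},{"xyz":[0,0,0],"roll":0,"grip":0},{"xyz":[0,0,0],"roll":0,"grip":0}]'

```text
time_s: 17.75
position: [0.3771, -0.3698, -0.0004]
tcp_rot: [[0.988, -0.155, 0.0], [-0.155, -0.988, -0.0], [0.0, 0.0, -1.0]]
force: [0.3, -0.1, 0.5]
opening: 0.006
grasp_force: 0.0
```

move_arm --increments '[{"xyz":[0,0,1],"roll":0,"grip":0},{"xyz":[0,0,0],"roll":0,"grip":0}]'

```text
time_s: 17.92
position: [0.3773, -0.3699, -0.0012]
tcp_rot: [[0.988, -0.155, 0.001], [-0.155, -0.988, -0.001], [0.001, 0.001, -1.0]]
force: [0.6, -0.4, 0.3]
opening: 0.009
grasp_force: 0.0
```

move_arm --increments '[{"xyz":[0,0,0.5],"roll":0,"grip":0},{"xyz":[0,0,0],"roll":0,"grip":0}]'

```text
time_s: 18.08
position: [0.3772, -0.3698, -0.0019]
tcp_rot: [[0.988, -0.155, 0.0], [-0.155, -0.988, -0.0], [0.0, 0.0, -1.0]]
force: [0.1, -0.9, -0.5]
opening: 0.004
grasp_force: 0.0
```

move_arm --increments '[{"xyz":[0,0,0.5],"roll":0,"grip":0},{"xyz":[0,0,0],"roll":0,"grip":0}]'

```text
time_s: 18.25
position: [0.3771, -0.3696, -0.0026]
tcp_rot: [[0.988, -0.155, 0.0], [-0.155, -0.988, -0.0], [0.0, 0.0, -1.0]]
force: [0.1, 0.0, 0.4]
opening: 0.006
grasp_force: 0.0
```

move_arm --increments '[{"xyz":[0,0,0.7],"roll":0,"grip":0},{"xyz":[0,0,0.5],"roll":0,"grip":0},{"xyz":[0,0,0],"roll":0,"grip":0}]'

```text
time_s: 18.5
position: [0.3771, -0.3696, -0.0039]
tcp_rot: [[0.988, -0.155, -0.0], [-0.155, -0.988, 0.0], [-0.0, -0.0, -1.0]]
force: [1.1, 0.2, -0.2]
opening: 0.007
grasp_force: 0.0
```

move_arm --increments '[{"xyz":[0,0,0.5],"roll":0,"grip":0},{"xyz":[0,0,0],"roll":0,"grip":0}]'

```text
time_s: 18.67
position: [0.3771, -0.3696, -0.004]
tcp_rot: [[0.988, -0.155, 0.0], [-0.155, -0.988, -0.0], [0.0, 0.0, -1.0]]
force: [-1.1, 0.8, 4.0]
opening: 0.009
grasp_force: 1.8
```

move_arm --increments '[{"xyz":[0,0,0.4],"roll":0,"grip":0},{"xyz":[0,0,0],"roll":0,"grip":0}]'

```text
time_s: 18.83
position: [0.3771, -0.3696, -0.0041]
tcp_rot: [[0.988, -0.154, 0.0], [-0.154, -0.988, -0.0], [0.0, 0.0, -1.0]]
force: [-1.2, 1.1, 7.5]
opening: 0.006
grasp_force: 3.4
```

The board is firm. I'll press a bit more and hold, then lift clear.

move_arm --increments '[{"xyz":[0,0,0.3],"roll":0,"grip":0},{"xyz":[0,0,0],"roll":0,"grip":0},{"xyz":[0,0,0],"roll":0,"grip":0},{"xyz":[0,0,0],"roll":0,"grip":0},{"xyz":[0,0,0],"roll":0,"grip":0}]'

```text
time_s: 19.25
position: [0.3771, -0.3696, -0.0041]
tcp_rot: [[0.988, -0.154, 0.0], [-0.154, -0.988, -0.0], [0.0, 0.0, -1.0]]
force: [-1.3, 0.6, 9.4]
opening: 0.005
grasp_force: 4.4
```

```bash
python3 -c "
from h import *
tilt()"
```

```text
n 341 slope bx,by [ 0.0034 -0.0009] z0 0.028 q range [-0.064 -0.064] [0.064 0.063]
```

move_arm --increments '[{"xyz":[0,0,-1],"roll":0,"grip":0},{"xyz":[0,0,-2],"roll":0,"grip":0},{"xyz":[0,0,-15],"roll":0,"grip":0},{"xyz":[0,0,-25],"roll":0,"grip":0},{"xyz":[-30,0,-25],"roll":0,"grip":0}]'

```text
time_s: 19.72
position: [0.3512, -0.3678, 0.0635]
tcp_rot: [[0.988, -0.152, 0.004], [-0.152, -0.988, -0.005], [0.005, 0.004, -1.0]]
force: [-0.1, -2.1, 0.5]
opening: 0.01
grasp_force: 0.0
```

move_arm --increments '[{"xyz":[-30,0,-20],"roll":0,"grip":0},{"xyz":[0,0,0],"roll":0,"grip":0},{"xyz":[0,0,0],"roll":0,"grip":0}]'

```text
time_s: 19.97
position: [0.3172, -0.3606, 0.0839]
tcp_rot: [[0.988, -0.157, 0.001], [-0.157, -0.988, -0.001], [0.001, 0.001, -1.0]]
force: [0.9, -0.2, -0.6]
opening: 0.001
grasp_force: 0.0
```

Run:
```python
from h import *
tilt();im,d=bot.capture("scene")
cv2.imwrite("pics/h.png",cv2.resize(im[170:280,200:330,::-1],(780,600),interpolation=2))
```

```text
n 1543 slope bx,by [ 0.0021 -0.0027] z0 0.0279 q range [-0.064 -0.064] [0.064 0.063]
```

View pics/h.png

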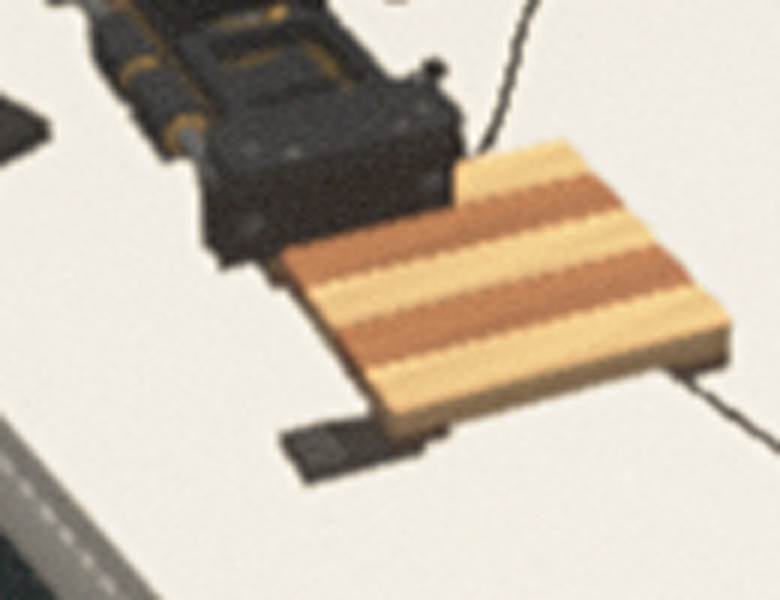

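The wedge is in the same place under the foot, at (360,450), and the board is level. I'll hand in.

```bash
python3 -c "
from rig import bot
print(bot.hand_in())"
```

```text
the job is handed in; nothing more can be done
None
```

The near-right corner was the one that sank; the wedge is now snug under its foot, and the board stayed level under a firm press of about 9 N. The job is handed in (no verdict came back); the reported tool height read about 32 mm too low throughout, so I corrected for it by depth camera and by feel.

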